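Change over the drop-front tool lockers

ROBOT

A 6-joint arm with a two-finger parallel gripper is mounted at the origin on the work surface. World frame = base frame: x ahead of the robot, y to its left, z up, the work surface at z = 0. Lengths are in m, angles in rad, forces in N, time in s.
With the tool pointing down it reaches from about 0.25 to 0.775 m from the base axis. Payload 4 kg.
Tool frame: the origin (TCP) lies at the very end of the fingers, on their centre line; the grasp point (between the pads) lies 19 mm behind it (robot.hold_point_z is the distance from the TCP to the grasp point, in m); z points along the fingers, y is the line along which they close (so a half turn about z gives the same grasp; the last joint's range is limited). The gripper opens to 94 mm and grips with 3 to 60 N. Pads are 16 mm wide; open, the fingers measure 119 mm over their backs; the gripper's body (75 mm by 177 mm) begins 78 mm behind the grasp point.
Start: joints at [-1.226, 0.087, 1.371, -0, 1.684, -0.103], TCP at [0.238, -0.496, 0.206] pointing down, gripper open.
Joint ranges: [-3.1, 3.1], [-0.76, 2.03], [0.27, 2.55], [-1.08, 4.22], [0.17, 2.65], [-2.57, 2.57]. Speed limits (rad/s): [2.79, 2.79, 3.14, 3.14, 3.14, 3.14].

INTERFACE

Orientations are given as [roll, pitch, yaw] about the fixed x, y, z axes, in that order (R = Rz(yaw) Ry(pitch) Rx(roll)).
In Python, from bench import robot gives the robot as it stands.
- The arm moves only by the tool carry_out, never from a script. Its argument "steps" is a list of rows, each a list of 3 entries, a list of its own where there are three numbers: the shift along the tool's x, y, z in m, then the turn about the tool's z in units of 10 degrees (1.0 is 10 degrees), then the closure, from -1 (fully open) to 1 (shut). In form: [[[tx, ty, tz], roll, jaw], ...]. A call has 1 to 10 rows; each row is the pose to reach, as a shift and turn from the pose commanded when the call began, along the tool's axes at that moment; what a row does not reach only later rows make up. A row lasts 1/8 s, in which the tool goes at most 62.5 mm and 10.7 degrees, less where a joint would pass 70% of its speed; a pose out of reach is approached as far as the arm can. A call with a gripper value outside its range is refused whole. The fingers move at their own pace and stop on an object; the grip force is fixed at half the most. Time passes only in rows, so rows that repeat a pose let the fingers close. It gives the time, the measured TCP pose, the force, the opening and the grip force at its end, in the units of the state.
- robot.get_obs(): the state, without advancing time (a new reading comes with each control period).
- robot.snapshot(name): name is "scene" or "side" or "wrist"; returns a dict with "image" (384x512x3 uint8, red, green, blue), "z_map" (384x512 float32, m along the optical axis (not along the pixel's ray), 0 where there is no reading), "mtx" (3x3 intrinsics, pixels), "R" (3x3) and "t" (3): a world point X has camera coordinates R X + t. Camera axes: x right, y down, z forward; pixel columns grow to the right and rows downward; lengths in m; the calibration is good to about 2 mm. A picture is of the moment at which its call begins.
- robot.close_job(): hands the job in; it is judged then, once.
The state is a dict: "time": time; "joint_positions": joint angles; "qvel": joint speeds; "joint_torque": joint torques, N m; "tool_pos": TCP position; "ee_rot": TCP orientation; "wrist_force": force on the tool from outside, world axes, zero at the start; "wrist_torque": the same for the moment, N m; "width": finger opening in m; "finger_force": force on a finger pad.
Only numpy, scipy, OpenCV 4.12 (cv2) and the standard library are available. Lean on these libraries where they do the work, as an engineer would, in place of code of your own. Each camera call takes 0.05 s, during which the arm holds its last target. There are 200 camera calls.

TASK

Three steel tool lockers with drop-down front doors stand on the bench. The last job is finished, so swing the door that was left hanging open up until it is fully shut, and for the next job pull the door of the wide locker all the way down until it lies fully open. Leave the third locker, the narrow one that is already shut, closed.

Things in the scene. Friction and masses are not known exactly. Their poses are not given: they have to be found in the camera images.
- wide_flap: Door of the WIDE locker, 200 mm; starts shut within 0.08 rad. Steel plate 125 high, 10 thick, hinged at its bottom edge 60 above the bench. Origin: mid hinge line. z runs from hinge to top edge, y along the hinge, x square to the door, level into the locker (away from the robot) when shut. Opens with the top edge swinging out to -x and down: tilt of z is 0 shut, 1.5 rad at the open stop.
- narrow_flap: Door of the NARROW locker, 140 mm, left open at 1.1 to 1.5 rad. Same height, hinge and axes as the wide one. All doors have a 12 mm round steel grab bar along y, centred at (0, 0, 0.175), carried by 8 mm rods at its ends; free gap of 44 mm from bar to the door's top edge. Bar 110 mm long (wide door 170), 235 above the bench when shut, 72 when fully open, graspable from above at any angle.
- spare_flap: Door of the other narrow locker, 140 mm, shut within 0.08 rad, to stay shut. Same make, axes and bar as narrow_flap. Doors weigh about 0.45 kg; stiff hinges hold them wherever left; 2 to 7 N at the bar moves one. Lockers are fixed to the bench side by side in any order, each turned slightly; bodies reach 155 mm back from the hinge, flat tops 189 above the bench.
Things that resemble listed ones, but are neither listed nor needed, are in the scene too. Leave any brown look-alike of the part that bears narrow_flap alone. What is shaped like the part that bears spare_flap but orange is not meant.

How it is judged:
By the outcome, as a careful person would: the job done as asked, in the order asked, and still so for the second after the job is handed in, with the robot touching nothing.
It also fails if it takes over 54 s, if anything falls off the work surface, if the arm or the gripper's body presses on something with over 40 N, if the wrist force passes 120 N, or if a joint passes its speed limit or range.

## Working session

There is one attempt and no reset: what is moved stays moved. The work goes in short steps, Python scripts to look and compute and a tool call to move; the robot and the scene stay as the last step left them, time stands still between calls to the robot, and variables do not carry over. Pictures are saved under pics/ and viewed, at most 10 in all, crops included, and the job is handed in when it is done.

Besides the shell and the picture viewer there is one more tool, called after ">>>" as name(argument=value, ...) on one line, values as JSON. carry_out: Moves the arm, as the interface text tells. Its arguments: {"type":"object","properties":{"steps":{"type":"array","items":{"type":"array"}}},"required":["steps"]}

```bash
mkdir -p pics; cat > h.py <<'E'
import numpy as np, cv2
from bench import robot
def snap(n):
    s=robot.snapshot(n); np.savez(f'{n}.npz',**s); return s
def pts(s):
    z=s['z_map'];v,u=np.mgrid[:384,:512];K=s['mtx']
    c=np.stack([(u-K[0,2])/K[0,0]*z,(v-K[1,2])/K[1,1]*z,z],-1)
    P=(c-s['t'])@s['R']; P[z==0]=np.nan; return P
E
python3 - <<'E'
from h import *
ims=[]
for n in ('scene','side'):
    s=snap(n); ims.append(cv2.resize(s['image'][:,:,::-1],(800,600)))
    cv2.imwrite(f'pics/{n}0.png',ims[-1])
o=robot.get_obs();print(o)
E
```

```text
{'time': 0.1, 'joint_positions': array([-1.22611643e+00,  8.79170846e-02,  1.37209687e+00, -2.34795815e-05,
        1.68360684e+00, -1.03128975e-01]), 'qvel': array([-2.22048602e-04, -3.63715071e-05, -3.33868956e-03,  7.05079381e-04,
        9.32449820e-04,  7.11235742e-04]), 'joint_torque': array([ 2.44826006e-03, -3.41252875e+01, -3.03301656e+01,  7.20739178e-02,
        3.04324622e-02, -8.98909389e-05]), 'tool_pos': array([ 0.23795083, -0.49531189,  0.20440473]), 'ee_rot': array([-3.13957288e+00, -1.85578279e-04,  4.47806061e-01]), 'wrist_force': array([ 0.22119161,  0.60185714, -0.3824127 ]), 'wrist_torque': array([ 0.01537128, -0.01550841,  0.02034494]), 'finger_force': 0.0, 'width': 0.09369403356530859}
```

View pics/scene0.png

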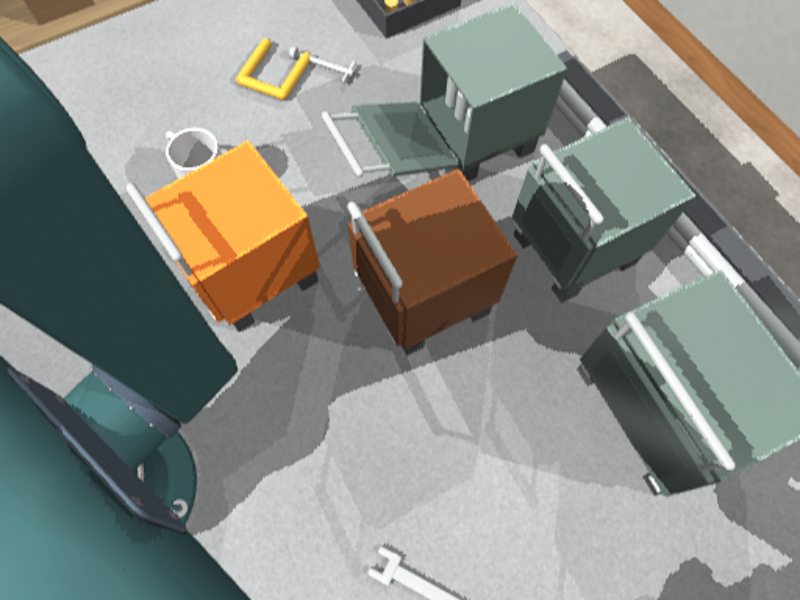

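View pics/side0.png

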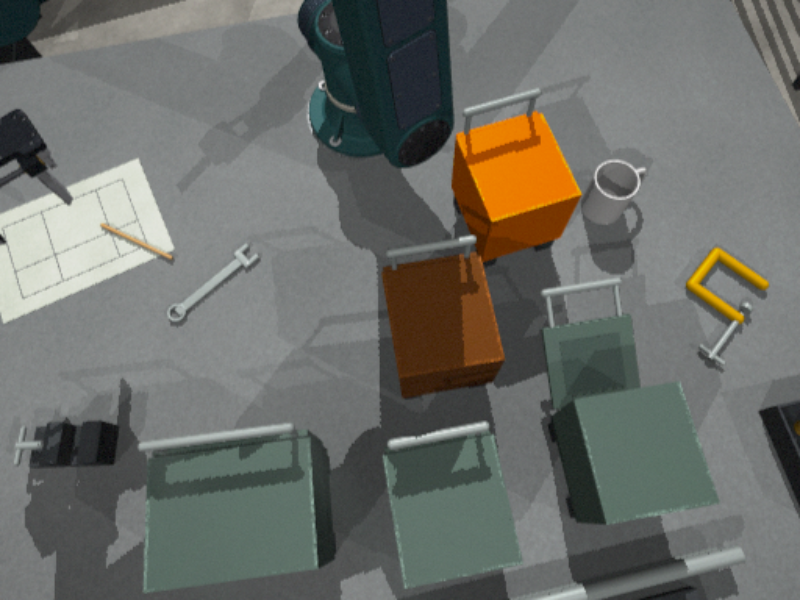

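The scene view shows five lockers: orange (230,230), brown (430,260), open green narrow (490,60; door bar 345,145), shut green narrow (605,190) and green wide (700,380). In the side view, the open door's bar runs (547,293)-(619,283), the wide bar (143,446)-(292,430), and the spare bar (392,442)-(487,427). Brown (440,320) and orange (515,180) are the look-alikes. The targets are the green open narrow door and the green wide door. I'll measure them and confirm with a crop.

```bash
python3 - <<'E'
from h import *
s=dict(np.load('side.npz'));P=pts(s)
def reg(name,a,b,w,zlo):
    # band around line a-b in 800px coordinates
    m=np.zeros((384,512),np.uint8)
    cv2.line(m,tuple(int(x*.64) for x in a),tuple(int(x*.64) for x in b),1,w)
    Q=P[(m>0)&(P[...,2]>zlo)]
    zt=np.nanpercentile(Q[:,2],90); Q=Q[abs(Q[:,2]-zt)<.012]
    vx,vy,x0,y0=cv2.fitLine(Q[:,:2].astype(np.float32),cv2.DIST_HUBER,0,.01,.01).ravel()
    d=(Q[:,:2]-[x0,y0])@[vx,vy]; lo,hi=np.percentile(d,[1,99])
    print(name,len(Q),'ztop',zt.round(4),'ends',np.round([x0+lo*vx,y0+lo*vy,x0+hi*vx,y0+hi*vy],4),'mid',np.round([x0+(lo+hi)/2*vx,y0+(lo+hi)/2*vy],4),'len',(hi-lo).round(3),'ang',np.degrees(np.arctan2(vy,vx)).round(1))
reg('narrow',(547,293),(619,283),5,.05)
reg('wide',(143,446),(292,430),5,.2)
reg('spare',(392,442),(487,427),5,.2)
reg('brown',(390,255),(473,240),5,.2)
for n,u,v in [('wideTopFL',155,455),('wideTopFR',305,442),('narTopFL',580,402),('narTopFR',678,388),('narTopBL',610,515),('doorhingeL',552,400),('doorL',550,335),('doorR',628,322),('spTopFL',392,460),('spTopFR',487,440),('brownTopBR',495,355),('brownBL',405,390),('brFR',483,262),('brFL',390,275)]:
    print(n,np.round(P[int(v*.64),int(u*.64)],3))
c=s['image'][150:384,60:480,::-1]
cv2.imwrite('pics/crop.png',cv2.resize(c,(798,445),interpolation=cv2.INTER_CUBIC))
E
```

```text
narrow 269 ztop 0.1394 ends [0.4807 0.1881 0.4874 0.3015] mid [0.484  0.2448] len 0.114 ang 86.6
wide 607 ztop 0.2428 ends [ 0.5911 -0.3529  0.6091 -0.1796] mid [ 0.6001 -0.2663] len 0.174 ang 84.1
spare 373 ztop 0.2428 ends [ 0.6505 -0.0712  0.6569  0.0441] mid [ 0.6537 -0.0136] len 0.115 ang 86.9
brown 333 ztop 0.2425 ends [ 0.4161 -0.0253  0.4207  0.0906] mid [0.4184 0.0326] len 0.116 ang 87.7
wideTopFL [ 0.594 -0.36   0.184]
wideTopFR [ 0.619 -0.174  0.189]
narTopFL [0.648 0.174 0.188]
narTopFR [0.658 0.299 0.191]
narTopBL [0.783 0.166 0.19 ]
doorhingeL [0.623 0.17  0.072]
doorL [0.536 0.185 0.113]
doorR [0.542 0.301 0.111]
spTopFL [ 0.664 -0.075  0.191]
spTopFR [0.666 0.046 0.189]
brownTopBR [0.565 0.083 0.19 ]
brownBL [ 0.568 -0.038  0.114]
brFR [0.376 0.134 0.047]
brFL [ 0.424 -0.027  0.188]
```

View pics/crop.png

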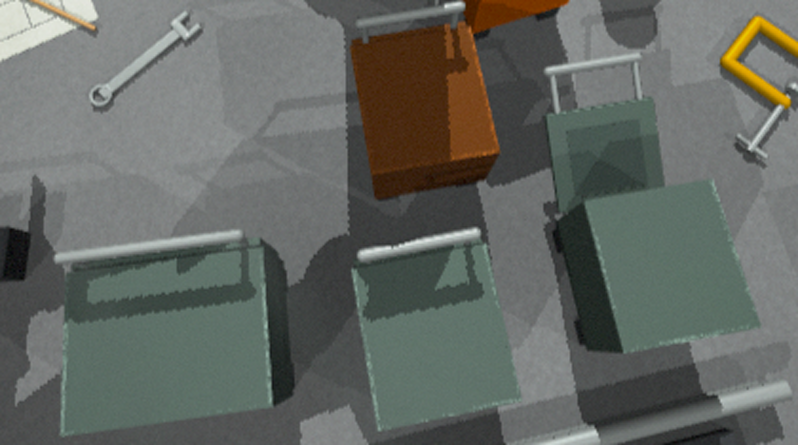

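The crop confirms it: the green open door's bar is at (595,65), the green wide bar at (150,248) and the green spare at (420,245). The brown and orange lockers have shut doors and the wrong colours.

```bash
cat >> h.py <<'E'
def rel(p0,yaw0,targets):
    c,s=np.cos(yaw0),np.sin(yaw0); R=np.array([[c,s,0],[s,-c,0],[0,0,-1]])
    for t,y in targets: print(t,'->',np.round(R.T@(np.array(t)-p0),3),'roll',np.round(-np.degrees(y-yaw0)/10,2))
E
python3 - <<'E'
from h import *
s=dict(np.load('side.npz'));P=pts(s)
for n,xl,yl in [('narrow',(.62,.85),(.12,.36)),('wide',(.57,.85),(-.42,-.12))]:
    m=(abs(P[...,2]-.189)<.005)&(P[...,0]>xl[0])&(P[...,0]<xl[1])&(P[...,1]>yl[0])&(P[...,1]<yl[1])
    Q=P[m][:,:2].astype(np.float32); b=cv2.boxPoints(cv2.minAreaRect(Q)); print(n,len(Q),np.round(b,4).tolist())
rel([.238,-.496,.206],.448,[((.238,-.496,.31),1.51),((.484,.245,.31),1.51)])
E
```

```text
narrow 5915 [[0.6428999900817871, 0.1647000014781952], [0.7928000092506409, 0.15710000693798065], [0.800000011920929, 0.2987000048160553], [0.6500999927520752, 0.30630001425743103]]
wide 9573 [[0.5863999724388123, -0.36739999055862427], [0.7469000220298767, -0.38179999589920044], [0.7649000287055969, -0.18129999935626984], [0.6043999791145325, -0.16689999401569366]]
(0.238, -0.496, 0.31) -> [ 0.     0.    -0.104] roll -6.08
(0.484, 0.245, 0.31) -> [ 0.543 -0.561 -0.104] roll -6.08
```

>>> carry_out(steps=[[[0,0,-0.06],0,0],[[0.04,-0.04,-0.104],-0.9,0],[[0.084,-0.086,-0.104],-1.8,0],[[0.128,-0.132,-0.104],-2.7,0],[[0.172,-0.178,-0.104],-3.6,0],[[0.216,-0.224,-0.104],-4.5,0],[[0.26,-0.27,-0.104],-5.4,0],[[0.304,-0.314,-0.104],-6.1,0],[[0.348,-0.36,-0.104],-6.1,0],[[0.392,-0.405,-0.104],-6.1,0]])

```text
time: 1.35
tool_pos: [0.4115, 0.0273, 0.3092]
ee_rot: [3.141, 0.0, 1.512]
wrist_force: [0.6, -0.3, -0.1]
width: 0.0469
finger_force: 0.0
```

```bash
python3 - <<'E'
from h import *
o=robot.get_obs();print(o['tool_pos'],o['ee_rot'],o['width'])
rel(o['tool_pos'],o['ee_rot'][2],[((.484,.245,.31),1.52),((.484,.245,.116),1.52)])
E
```

```text
[0.41152058 0.0272832  0.30918508] [3.14141283e+00 3.64772649e-04 1.51237915e+00] 0.04689548928765448
(0.484, 0.245, 0.31) -> [ 0.222  0.06  -0.001] roll -0.04
(0.484, 0.245, 0.116) -> [0.222 0.06  0.193] roll -0.04
```

>>> carry_out(steps=[[[0.055,0.015,0],0,0],[[0.11,0.03,0],0,0],[[0.165,0.045,0],0,0],[[0.222,0.06,0],0,0],[[0.222,0.06,0.05],0,0],[[0.222,0.06,0.1],0,0],[[0.222,0.06,0.15],0,0],[[0.222,0.06,0.195],0,0],[[0.222,0.06,0.195],0,1],[[0.222,0.06,0.195],0,1]])

```text
time: 2.6
tool_pos: [0.4853, 0.2437, 0.1162]
ee_rot: [3.139, -0.001, 1.512]
wrist_force: [-0.1, -0.5, -0.1]
width: 0.0303
finger_force: 0.0
```

>>> carry_out(steps=[[[0,0,0],0,1],[[0,0,0],0,1]])

```text
time: 2.85
tool_pos: [0.4808, 0.2443, 0.117]
ee_rot: [-3.134, -0.001, 1.513]
wrist_force: [-8.0, 0.1, 6.0]
width: 0.0115
finger_force: 30.1
```

>>> carry_out(steps=[[[0,0.011,-0.02],0,1],[[0,0.027,-0.041],0,1],[[0,0.046,-0.059],0,1],[[0,0.067,-0.075],0,1],[[0,0.09,-0.087],0,1],[[0,0.115,-0.095],0,1]])

```text
time: 3.6
tool_pos: [0.5974, 0.2381, 0.2167]
ee_rot: [3.14, -0.004, 1.515]
wrist_force: [-8.7, 0.1, 9.4]
width: 0.0109
finger_force: 30.0
```

>>> carry_out(steps=[[[0,0.022,-0.004],0,1],[[0,0.035,-0.005],0,1],[[0,0.045,-0.005],0,1],[[0,0.05,-0.005],0,1],[[0,0.05,-0.005],0,1]])

```text
time: 4.22
tool_pos: [0.6405, 0.2358, 0.2205]
ee_rot: [-3.127, -0.002, 1.517]
wrist_force: [-25.1, 0.3, 14.2]
width: 0.011
finger_force: 30.0
```

>>> carry_out(steps=[[[0,0,0],0,0.3],[[0,0,0],0,0.0],[[0,-0.003,0],0,0],[[0,-0.003,-0.04],0,0],[[0,-0.003,-0.09],0,0],[[-0.06,-0.003,-0.09],0,0],[[-0.12,-0.003,-0.09],0,0],[[-0.18,-0.003,-0.09],0,0]])

```text
time: 5.22
tool_pos: [0.6358, 0.0524, 0.3049]
ee_rot: [3.14, 0.0, 1.513]
wrist_force: [0.9, -0.6, 0.1]
width: 0.0471
finger_force: 0.0
```

```bash
python3 - <<'E'
from h import *
o=robot.get_obs();print(o['tool_pos'],o['ee_rot'],o['width'],o['wrist_force'])
rel(o['tool_pos'],o['ee_rot'][2],[((.600,-.267,.31),1.482),((.600,-.267,.216),1.482)])
s=snap('side');P=pts(s)
m=(P[...,2]>.225)&(P[...,2]<.25)&(P[...,0]>.57)&(P[...,0]<.7)&(P[...,1]>.17)&(P[...,1]<.31)
Q=P[m];print(len(Q),np.median(Q,0),Q[:,2].max()); 
cv2.imwrite('pics/side1.png',cv2.resize(s['image'][:,:,::-1],(800,600)))
E
```

```text
[0.63579641 0.05237283 0.30491074] [3.13973201e+00 3.71792205e-04 1.51263237e+00] 0.047101445026633756 [ 0.90313087 -0.57470472  0.14276449]
(0.6, -0.267, 0.31) -> [-0.321 -0.017 -0.005] roll 0.18
(0.6, -0.267, 0.216) -> [-0.321 -0.017  0.089] roll 0.18
408 [0.64226884 0.23426583 0.24069862] 0.24491003912041812
```

View pics/side1.png

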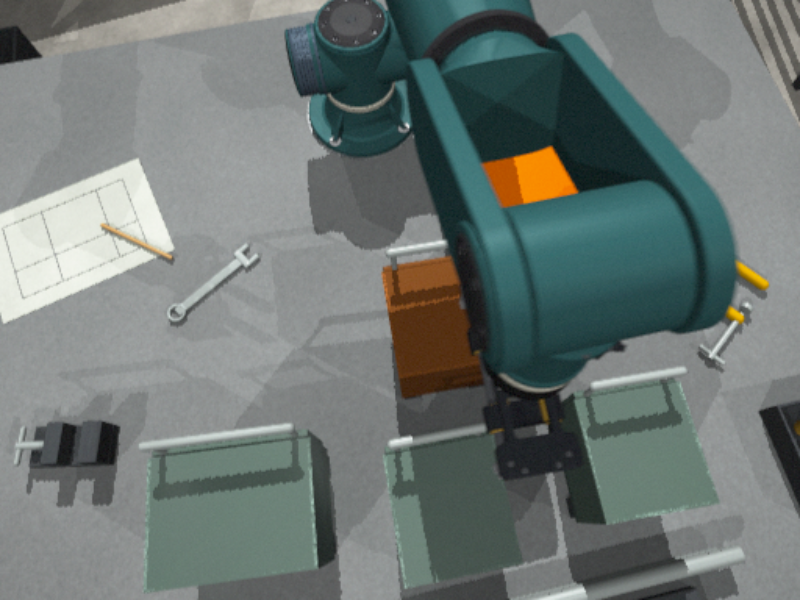

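The narrow door is now shut, with its bar at (640,380) above the locker's front edge. I'll move on to the wide bar at (217,438).

>>> carry_out(steps=[[[-0.06,-0.003,-0.005],0.1,0],[[-0.12,-0.006,-0.005],0.2,0],[[-0.18,-0.01,-0.005],0.2,0],[[-0.24,-0.013,-0.005],0.2,0],[[-0.3,-0.016,-0.005],0.2,0],[[-0.321,-0.017,0.02],0.2,0],[[-0.321,-0.017,0.06],0.2,0],[[-0.321,-0.017,0.09],0.2,0],[[-0.321,-0.017,0.09],0.2,0],[[-0.321,-0.017,0.09],0.2,1]])

```text
time: 6.52
tool_pos: [0.6006, -0.2656, 0.2163]
ee_rot: [3.139, 0.001, 1.478]
wrist_force: [-0.3, 0.3, 1.0]
width: 0.0404
finger_force: 0.0
```

>>> carry_out(steps=[[[0,0,0],0,1],[[0,0,0],0,1],[[0,0,0],0,1]])

```text
time: 6.9
tool_pos: [0.5994, -0.2653, 0.2157]
ee_rot: [-3.141, 0.001, 1.477]
wrist_force: [-2.2, 0.6, 1.4]
width: 0.011
finger_force: 30.0
```

>>> carry_out(steps=[[[0,-0.026,0.002],0,1],[[0,-0.052,0.008],0,1],[[0,-0.076,0.017],0,1],[[0,-0.099,0.031],0,1],[[0,-0.119,0.047],0,1],[[0,-0.137,0.066],0,1],[[0,-0.152,0.088],0,1],[[0,-0.163,0.112],0,1]])

```text
time: 7.9
tool_pos: [0.4389, -0.25, 0.1042]
ee_rot: [3.136, 0.001, 1.478]
wrist_force: [3.2, 1.8, 3.9]
width: 0.0109
finger_force: 30.0
```

>>> carry_out(steps=[[[0,-0.008,0.025],0,1],[[0,-0.012,0.045],0,1],[[0,-0.012,0.053],0,1],[[0,-0.012,0.058],0,1],[[0,-0.012,0.058],0,1]])

```text
time: 8.52
tool_pos: [0.4269, -0.2489, 0.0497]
ee_rot: [3.139, 0.001, 1.478]
wrist_force: [-5.1, 6.8, 22.2]
width: 0.0107
finger_force: 30.0
```

>>> carry_out(steps=[[[0,0,0],0,0.3],[[0,0,0],0,0],[[0,0,0],0,0],[[0,0,-0.05],0,0],[[0,0,-0.11],0,0],[[0,0,-0.17],0,0],[[0,0,-0.23],0,0],[[0.05,-0.03,-0.25],0,0],[[0.1,-0.06,-0.25],0,0],[[0.15,-0.09,-0.25],0,0]])

```text
time: 9.78
tool_pos: [0.3491, -0.09, 0.2943]
ee_rot: [-3.141, -0.0, 1.476]
wrist_force: [-0.2, -0.0, -0.2]
width: 0.0471
finger_force: 0.0
```

```bash
python3 - <<'E'
from h import *
s=snap('side');P=pts(s)
m=(P[...,2]>.03)&(P[...,2]<.12)&(P[...,0]>.41)&(P[...,0]<.59)&(P[...,1]>-.36)&(P[...,1]<-.15)
Q=P[m];print(len(Q)); b=Q[Q[:,0]<.455]; print('bar',np.median(b,0),np.percentile(b[:,2],[50,90]))
for x in np.arange(.47,.6,.02):
    k=Q[abs(Q[:,0]-x)<.01]; print(x.round(2),len(k),np.median(k[:,2]) if len(k) else '')
m=(P[...,2]>.225)&(P[...,2]<.25)&(P[...,0]>.6)&(P[...,0]<.7)
for l,h in((.17,.31),(-.08,.06)):
    q=P[m&(P[...,1]>l)&(P[...,1]<h)];print(len(q),np.median(q,0))
cv2.imwrite('pics/side2.png',cv2.resize(s['image'][:,:,::-1],(800,600)))
print(robot.get_obs()['wrist_force'])
E
```

```text
4566
bar [ 0.43042407 -0.25400672  0.07759756] [0.07759756 0.08006824]
0.47 162 0.07375026691793113
0.49 669 0.07361780584782851
0.51 722 0.07298773956182197
0.53 742 0.07162261087959967
0.55 761 0.07032492166291825
0.57 781 0.06883725625451881
0.59 288 0.06756070013977922
407 [0.6423015  0.23338102 0.24087543]
441 [ 0.65466937 -0.01479328  0.24095588]
[-2.40782178  4.0558273  -0.91300507]
```

View pics/side2.png

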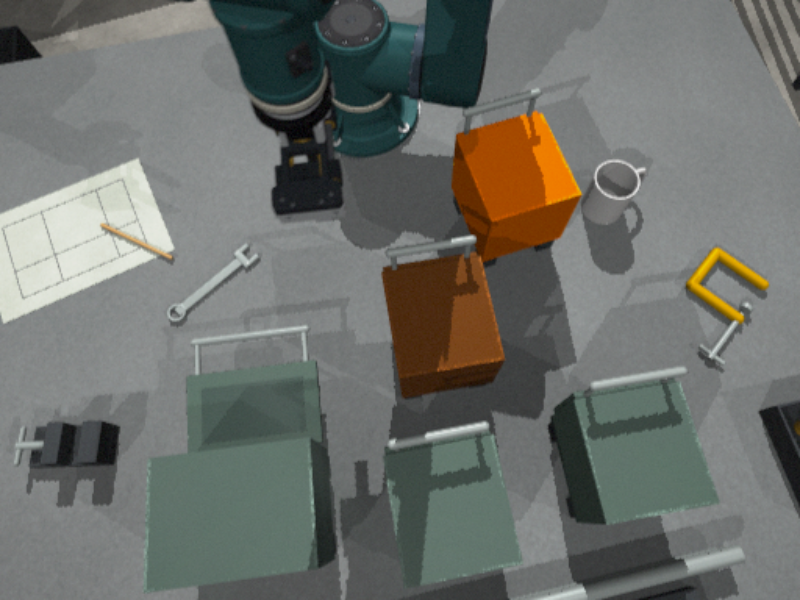

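The wide door lies fully open (bar at 250,335; slope about 1.5 rad). The narrow (640,380) and spare (440,435) doors are shut. I'll let the arm settle and hand in.

>>> carry_out(steps=[[[0,0,0],0,0],[[0,0,0],0,0],[[0,0,0],0,0],[[0,0,0],0,0]])

```text
time: 10.32
tool_pos: [0.3503, -0.092, 0.294]
ee_rot: [-3.14, -0.0, 1.476]
wrist_force: [0.7, 0.4, 1.2]
width: 0.0474
finger_force: 0.0
```

```bash
python3 -c "
from bench import robot
print(robot.get_obs()['wrist_force']); print(robot.close_job())"
```

```text
[0.7258856  0.35872383 1.19491255]
the job is handed in; nothing more can be done
None
```

I shut the open narrow door, then pulled the wide door down to its open stop; the spare door stayed closed, the look-alikes were not touched, and the job was handed in at about 10.3 s.

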